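Load the dish carrier on the microscope stage

ROBOT

A 6-joint arm with a two-finger parallel gripper is mounted at the origin on the work surface. World frame = base frame: x ahead of the robot, y to its left, z up, the work surface at z = 0. Lengths are in m, angles in degrees, forces in N, time in s.
With the tool pointing down it reaches from about 0.3 to 0.875 m from the base axis. Payload 6.4 kg.
Tool frame: the origin (TCP) lies at the very end of the fingers, on their centre line; the grasp point (between the pads) lies 19 mm behind it; z points along the fingers, y is the line along which they close (so a half turn about z gives the same grasp; the last joint's range is limited). The gripper opens to 88 mm and grips with 3 to 60 N. Pads are 18 mm wide; open, the fingers measure 123 mm over their backs; the gripper's body (75 mm by 187 mm) begins 45 mm behind the grasp point.
Start: joints at [-84.7, 10.359, 92.074, -0, 77.567, -11.82], TCP at [0.169, -0.55, 0.239] pointing down, gripper open.
Joint ranges: [-171.53, 171.53], [-51.25, 118.39], [17.06, 147.69], [-65.23, 245.23], [0, 150.52], [-178.68, 178.68]. Speed limits (degrees/s): [147.25, 147.25, 172.46, 180, 180, 180].

INTERFACE

Orientations are given as [roll, pitch, yaw] about the fixed x, y, z axes, in that order (R = Rz(yaw) Ry(pitch) Rx(roll)).
In Python, from workcell import readout, camera, camera_info, manip gives the robot as it stands.
- The arm moves only by the tool servo_tool, never from a script. Its arguments are lists of equal length, an entry for each row: "claw": the opening, from 0 (shut) to 1 (fully open); "slide": the shift along the tool's x, y, z each as a share of 0.25 m, from -1 to 1, a list of three; "twist": the turn about the tool's z as a share of 120 degrees, from -1 to 1. In form: {"claw": [claw, ...], "slide": [[tx, ty, tz], ...], "twist": [twist, ...]}. A call has 1 to 10 rows; each row is the pose to reach, as a shift and turn from the pose commanded when the call began, along the tool's axes at that moment; what a row does not reach only later rows make up. A row lasts 1/10 s, in which the tool goes at most 50 mm and 8.59 degrees, less where a joint would pass 70% of its speed; a pose out of reach is approached as far as the arm can. A call with a number of a shift or a turn outside -1 to 1 is refused whole. A call with a gripper value outside its range is refused whole. The fingers move at their own pace and stop on an object; "force" is the grip in N (left out, the last holds). Time passes only in rows, so rows that repeat a pose let the fingers close. It gives the time, the measured TCP pose, the force, the opening and the grip force at its end, in the units of the state.
- readout.get_state(): the state, without advancing time (a new reading comes with each control period).
- camera(name): name is "scene" or "top" or "wrist"; returns (picture, depth): 400x640x3 uint8, blue, green, red; 400x640 float32, m along the optical axis (not along the pixel's ray), 0 where there is no reading.
- camera_info(name): a dict with "camera_matrix" (3x3 intrinsics, pixels), "D" ([k1, k2, p1, p2, k3] as OpenCV has them; the pictures are not rectified), "R" (3x3) and "t" (3): a world point X has camera coordinates R X + t; the wrist camera has in their place "mount" (4x4, takes a point from camera to tool coordinates, whose origin is the TCP and whose axes are the flange's). Camera axes: x right, y down, z forward; pixel columns grow to the right and rows downward; lengths in m; the calibration is good to about 2 mm. A picture is of the moment at which its call begins: read the wrist's pose just before it. camera_info takes no time and is no camera call.
- manip.sign_off(): hands the job in; it is judged then, once.
The state is a dict: "clock": time; "joint_pos": joint angles; "qd": joint speeds; "effort": joint torques, N m; "eef_pos": TCP position; "ee_rot": TCP orientation; "wrist_force": force on the tool from outside, world axes, zero at the start; "wrist_torque": the same for the moment, N m; "grip_width": finger opening in m; "grip_force": force on a finger pad.
Only numpy, scipy, OpenCV 4.12 (cv2) and the standard library are available. Lean on these libraries where they do the work, as an engineer would, in place of code of your own. Each camera call takes 0.05 s, during which the arm holds its last target. There are 200 camera calls.

TASK

Load the carrier that holds the round dish onto the white microscope stage: lay it flat on the deck, slide its nose sideways under the overhang until it is fully home and square against the end stop, then swing the latch fully closed behind it. Keep the dish level all the way, and leave the carrier with the narrow rectangular dish and everything else on the bench where they are.

Things in the scene. Friction and masses are not known exactly. Their poses are not given: they have to be found in the camera images.
- round_carrier: The carrier to load: aluminium plate 60 (x) x 125 (y) x 6 mm, with a ROUND dish (46 mm across, 10 mm tall, at y -10 mm) and an upright steel grip tab near its tail. Origin: centre of the plate's underside, z up. The plain nose is the -y end, the tail the +y end. About 0.24 kg, give or take 40 %; centre of mass near y +16 mm.
- round_carrier_grip (a point): Middle of the round carrier's tab: x 0, y +36, z +34 mm in its frame. The tab is 12 mm thick (x), 28 mm long (y) and reaches from 6 to 51 mm above the plate's underside: grip it across its 12 mm.
- slide_carrier: A second carrier, the same in plate and tab, but with a narrow RECTANGULAR dish, 54 x 20 mm, across it. It stays where it lies.
- stage: Low white microscope stage, fixed to the bench; 130 (x) x 190 (y) mm, flat deck 30 mm above the bench from y -100 to +90 mm. Origin: on the bench, x in the middle. The undercut pocket is at its -y end, with its mouth facing +y. The carrier lies flat on the deck, axes along the stage's, and slides in towards -y.
- pocket_mouth (a point): Middle of the pocket's mouth, on the deck: x 0, y -60 mm in the stage's frame. From here the aluminium overhang reaches 28 mm to the end stop (y -88 mm); its underside is 10 mm, its top 18 mm above the deck, with a sight slot along the middle. Side walls 64 mm apart; in front of the mouth they are 10 mm tall and flare to about 82 mm apart at y -29 mm.
- stage_seat (a point): Where the carrier's origin lies when fully home, nose against the end stop: x 0, y -25.5 mm in the stage's frame, on the deck. 28 mm of its nose is then under the overhang.
- latch_pivot (a point): Vertical axis of the latch: x +55, y +47 mm in the stage's frame, at deck height.
- latch (a joint): Angle of the latch arm, rad. At 2.1 (end of travel) it is closed, points to the stage's -x and bars the way 3 mm behind the tail of a carrier that is home. It closes counter-clockwise seen from above. At 0 it points to the stage's +y, leaning 0.53 rad towards its +x. Light friction (under 1 N at the knob); stays where left. A carrier not yet home is in its way.
- latch_knob (a point): On the axis of the latch's upright round black knob, 16 mm across, 100 mm from the pivot. This point is 67 mm above the bench; the knob's top is at 85 mm. The steel arm below it is 14 mm wide, its top 41 mm above the bench.
- vial: Bystander: small lidded vial, 32 mm across, 55 mm tall. Origin: centre of its underside.
- dishes: Bystander: stack of two empty culture dishes, 90 mm across, 30 mm tall. Origin: centre of its underside.
- screwdriver: Bystander: black-handled screwdriver lying flat, 150 mm long.
- bottle: Bystander: amber bottle, 56 mm across, 115 mm tall. Origin: centre of its underside.
- beaker: Bystander: glass beaker, 66 mm across, 75 mm tall. Origin: centre of its underside.
- tube_rack: Bystander: blue tube rack, 80 x 200 mm, 90 mm tall with its tubes. Origin: centre of its underside.
- tip_box: Bystander: grey pipette tip box, 90 x 120 mm, 54 mm tall. Origin: centre of its underside.
Not all that is in view belongs to the job. What is shaped like the round_carrier but purple or turquoise is not meant.

How it is judged:
By the outcome, as a careful person would: the job done as asked, in the order asked, and still so for the second after the job is handed in, with the robot touching nothing.
It also fails if it takes over 61 s, if anything falls off the work surface, if the arm or the gripper's body presses on something with over 40 N, if the wrist force passes 120 N, or if a joint passes its speed limit or range.

## Working session

There is one attempt and no reset: what is moved stays moved. The work goes in short steps, Python scripts to look and compute and a tool call to move; the robot and the scene stay as the last step left them, time stands still between calls to the robot, and variables do not carry over. Pictures are saved under pics/ and viewed, at most 10 in all, crops included, and the job is handed in when it is done.

Besides the shell and the picture viewer there is one more tool, called after ">>>" as a command line: name --pt "numbers of a row" for each row, then --argument value for the rest. servo_tool: Moves the arm, as the interface text tells. Its arguments: {"type":"object","properties":{"claw":{"type":"array"},"slide":{"type":"array"},"twist":{"type":"array"},"force":{"type":"number"}},"required":["claw","slide","twist"]}

```bash
mkdir -p pics; ls; cat > h.py <<'E'
import numpy as np,cv2
from workcell import readout,camera,camera_info,manip
from scipy.spatial.transform import Rotation as Ro
def ext(name,st=None):
    i=camera_info(name);K=np.array(i["camera_matrix"],float);D=np.array(i["D"],float)
    if name=="wrist":
        T=np.eye(4);T[:3,:3]=Ro.from_euler('xyz',st["ee_rot"],degrees=True).as_matrix();T[:3,3]=st["eef_pos"]
        W=np.linalg.inv(T@np.array(i["mount"]));return K,D,W[:3,:3],W[:3,3]
    return K,D,np.array(i["R"]),np.array(i["t"])
def grab(name):
    st=readout.get_state();p,d=camera(name);np.savez(f"pics/{name}.npz",p=p,d=d,e=np.hstack([ext(name,st)[2],ext(name,st)[3][:,None]]));cv2.imwrite(f"pics/{name}_{st['clock']:.2f}.png",p);print(name,st['clock']);return p,d,st
def cloud(name):
    z=np.load(f"pics/{name}.npz");d=z['d'];K,D=[np.array(camera_info(name)[k],float) for k in("camera_matrix","D")]
    v,u=np.mgrid[:d.shape[0],:d.shape[1]];n=cv2.undistortPoints(np.stack([u,v],-1).reshape(-1,1,2).astype(float),K,D).reshape(*d.shape,2)
    X=np.dstack([n*d[...,None],d]);e=z['e'];W=(X-e[:,3])@e[:,:3];W[d==0]=np.nan;return z['p'],W
def onplane(name,uv,zp):
    e=np.load(f"pics/{name}.npz")['e'];K,D=[np.array(camera_info(name)[k],float) for k in("camera_matrix","D")]
    n=cv2.undistortPoints(np.array(uv,float).reshape(-1,1,2),K,D).reshape(-1,2);r=np.c_[n,np.ones(len(n))]@e[:,:3];c=-e[:,:3].T@e[:,3]
    return c+r*((zp-c[2])/r[:,2])[:,None]
E
python3 - <<'E'
from h import *
for n in("top","scene"):grab(n)
s=readout.get_state();print(s)
print(camera_info("wrist")["mount"])
a=cv2.imread([f for f in __import__('glob').glob('pics/top*.png')][0]);cv2.imwrite('pics/top.png',a)
a=cv2.imread([f for f in __import__('glob').glob('pics/scene*.png')][0]);cv2.imwrite('pics/scene.png',a)
E
```

```text
pics
top 0.0
scene 0.05
{'clock': 0.1, 'joint_pos': array([-8.47003524e+01,  1.03963990e+01,  9.21219008e+01,  2.66205353e-04,
        7.75655635e+01, -1.18207748e+01]), 'qd': array([ 0.02075962, -0.10746601, -0.12056046, -0.0604102 , -0.04853324,
       -0.04792501]), 'effort': array([ 1.08085023e-03, -4.34815872e+01, -3.42692220e+01,  7.05311098e-02,
        3.40638205e-02, -3.44247655e-05]), 'eef_pos': array([ 0.16923964, -0.54907237,  0.23794632]), 'ee_rot': array([-1.79917968e+02, -1.74338382e-02,  1.71203524e+01]), 'wrist_force': array([ 0.45275761, -0.32190465, -0.28343023]), 'wrist_torque': array([-0.00100894, -0.00972423,  0.01262852]), 'grip_force': 0.0, 'grip_width': 0.08808050738166531}
[[ 2.84462297e-04 -9.53610662e-01 -3.01042562e-01  7.74891116e-02]
 [ 9.99999430e-01  5.81219422e-04 -8.96201858e-04 -1.54028574e-04]
 [ 1.02959943e-03 -3.01042135e-01  9.53610283e-01 -1.46374504e-01]
 [ 0.00000000e+00  0.00000000e+00  0.00000000e+00  1.00000000e+00]]
```

View pics/top.png

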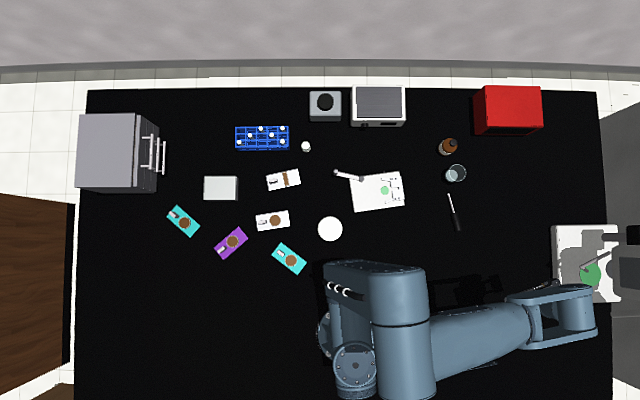

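View pics/scene.png

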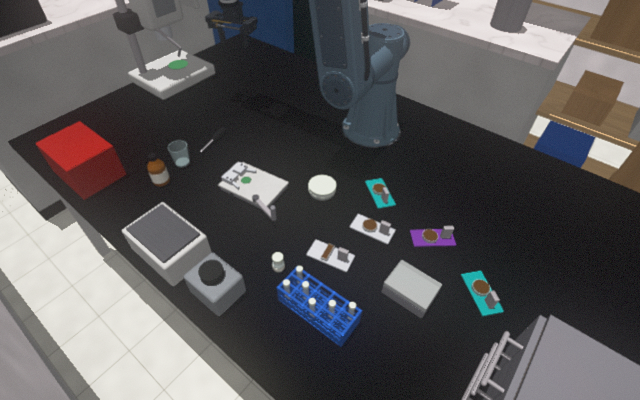

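Top view: the candidates are aluminium at (272,220) with a round dish, aluminium at (283,179) with a narrow rectangular dish, and turquoise or purple look-alikes at (183,221), (289,258) and (231,243). The aluminium one with the round dish fits the description. The stage is at (377,191), with the latch open at its left.

```bash
cat > m.py <<'E'
from h import *
p,W=cloud("top")
print("ctr",-np.load("pics/top.npz")['e'][:,:3].T@np.load("pics/top.npz")['e'][:,3])
hsv=cv2.cvtColor(p,cv2.COLOR_BGR2HSV)
white=((hsv[...,2]>130)&(hsv[...,1]<60)).astype(np.uint8)
for nm,(x0,y0,x1,y1),zp in(("round",(250,203,295,238),.006),("slide",(262,163,305,195),.006),("stage",(328,160,412,218),.03)):
    S=W[y0:y1,x0:x1];z=S[...,2]
    m=np.zeros(white.shape,np.uint8);m[y0:y1,x0:x1]=white[y0:y1,x0:x1]
    c=max(cv2.findContours(m,cv2.RETR_EXTERNAL,cv2.CHAIN_APPROX_NONE)[0],key=cv2.contourArea).reshape(-1,2)
    P=onplane("top",c,zp)[:,:2];r=cv2.minAreaRect((P*1000).astype(np.float32));print(nm,r)
    print(" z pct",np.nanpercentile(z,[5,25,50,75,95,99]))
    hi=(z>zp+.02)&(z<.1);print(" high pts",np.nanmean(S[hi],0),hi.sum())
def blob(nm,box,lo):
    x0,y0,x1,y1=box;S=W[y0:y1,x0:x1];k=S[...,2]>lo;print(nm,np.nanmean(S[k],0),np.nanmin(S[k],0),np.nanmax(S[k],0))
blob("knob",(328,160,350,190),.06)
blob("dishes",(315,213,345,245),.015);blob("vial",(298,138,314,153),.03);blob("rack",(230,120,292,153),.03)
blob("beaker",(443,162,470,185),.03);blob("bottle",(436,136,460,156),.03)
a=cv2.resize(p[155:245,245:415],None,fx=4.7,fy=4.7,interpolation=cv2.INTER_CUBIC);cv2.imwrite("pics/crop.png",a)
E
python3 m.py
```

```text
ctr [0.36041286 0.09275774 1.57636348]
round ((423.2050476074219, 281.32354736328125), (62.33899688720703, 124.93478393554688), 8.847057342529297)
 z pct [-0.00460316 -0.00072283  0.0025883   0.00674308  0.01799672  0.05063733]
 high pts [0.41596621 0.31446669 0.0479607 ] 31
slide ((580.6962890625, 242.89569091796875), (61.96464538574219, 127.06120300292969), 12.470699310302734)
 z pct [-0.00440953 -0.00070083  0.00275694  0.00711308  0.01836072  0.05138622]
 high pts [0.57090414 0.27517087 0.04857728] 32
stage ((545.4404296875, -86.76023864746094), (169.034912109375, 248.39630126953125), 8.033307075500488)
 z pct [-0.00486777 -0.00056854  0.00340106  0.02959663  0.04450965  0.0519849 ]
 high pts [ 0.55697821 -0.13521514  0.05841141] 85
knob [0.59699149 0.04297966 0.08111066] [0.59119372 0.03733606 0.06420582] [0.6036383  0.04871828 0.09002768]
dishes [0.39025446 0.06312514 0.0306533 ] [0.34794441 0.01863788 0.02207088] [0.43391709 0.10807744 0.0403962 ]
vial [0.70038921 0.15336716 0.05218321] [0.68721854 0.1409681  0.03034741] [0.71551988 0.16775415 0.06145481]
rack [0.73290589 0.3179058  0.05805678] [0.69242306 0.21767043 0.03001559] [0.77692417 0.42044435 0.09747611]
beaker [ 0.59720181 -0.41344567  0.0589972 ] [ 0.56288648 -0.44101699  0.03134821] [ 0.62789015 -0.37770845  0.08197308]
bottle [ 0.69548278 -0.37874309  0.0794041 ] [ 0.67250912 -0.40984043  0.03041159] [ 0.72669826 -0.35861406  0.11925898]
```

View pics/crop.png

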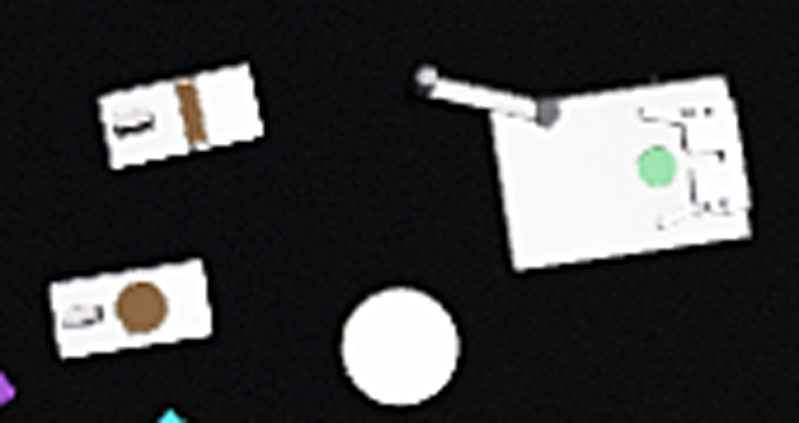

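The crop confirms it: the aluminium carrier with the round dish is at crop (140,307), tab and tail to the left (world +y). The stage pocket faces +y, with its mouth at about crop (690,150). Next I'll move over the stage for a close wrist view.

>>> servo_tool --claw '[1, 1, 1, 1, 1, 1, 1, 1]' --pt "1 -0.696 -0.24" --pt "1 -0.696 -0.24" --pt "1 -0.696 -0.24" --pt "1 -0.696 -0.24" --pt "1 -0.696 -0.24" --pt "1 -0.696 -0.24" --pt "1 -0.696 -0.24" --pt "1 -0.696 -0.24" --twist '[-0.34, -0.34, -0.34, -0.34, -0.34, -0.34, -0.34, -0.34]'

```text
clock: 0.9
eef_pos: [0.3579, -0.3085, 0.299]
ee_rot: [180.0, 0.0, 58.1]
wrist_force: [0.4, 0.2, 0.7]
grip_width: 0.0881
grip_force: 0.0
```

>>> servo_tool --claw '[1, 1, 1, 1, 1, 1, 1]' --pt "1 0.13 0" --pt "1 0.13 0" --pt "1 0.13 0" --pt "1 0.13 0" --pt "1 0.13 0" --pt "1 0.13 0" --pt "1 0.13 0" --twist '[-0.34, -0.34, -0.34, -0.34, -0.34, -0.34, -0.34]'

```text
clock: 1.6
eef_pos: [0.5172, -0.1156, 0.2975]
ee_rot: [-179.9, -0.0, 98.7]
wrist_force: [-0.2, -0.6, -1.0]
grip_width: 0.0876
grip_force: 0.0
```

```bash
cat > w1.py <<'E'
from h import *
p,d,st=grab("wrist");print(st["eef_pos"],st["ee_rot"]);cv2.imwrite("pics/w1.png",p);print(np.array(camera_info("wrist")["camera_matrix"]))
E
python3 w1.py
```

```text
wrist 1.6
[ 0.5172257  -0.11563126  0.29753571] [-1.79881650e+02 -2.40272166e-02  9.87321691e+01]
[[293.36742445   0.         315.79882284]
 [  0.         293.36742445 198.27527257]
 [  0.           0.           1.        ]]
```

View pics/w1.png

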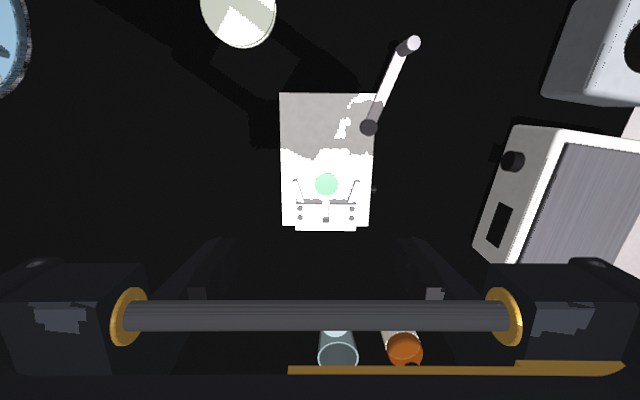

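The wrist view shows the stage's front edge from (279,93) to (378,95), its sides running down to row 227, the overhang at row 202 and the knob at (413,43). Next I'll fit the edges.

```bash
cat > fit.py <<'E'
from h import *
z=np.load("pics/wrist.npz");g=cv2.cvtColor(z['p'],cv2.COLOR_BGR2GRAY).astype(float)
def cross(line,sign):  # subpixel first crossing of 65 outward
    b=line>75
    i=np.argmax(b); return i-1+(75-line[i-1])/(line[i]-line[i-1])
L=[];R=[];F=[]
for v in range(100,196): L.append((265+cross(g[v,265:310],1),v))
for v in range(140,184): R.append((395-cross(g[v,395:340:-1],1),v))
for u in range(284,340): F.append((u,80+cross(g[80:110,u],1)))
def fl(uv):
    P=onplane("wrist",uv,.03)[:,:2];vx,vy,x,y=cv2.fitLine(P.astype(np.float32),cv2.DIST_HUBER,0,1e-4,1e-4).ravel()
    r=(P-[x,y])@np.array([-vy,vx]);print(np.degrees(np.arctan2(vy,vx)),x,y,"res",np.abs(r).mean());return np.array([vx,vy]),np.array([x,y])
l,r,f=fl(L),fl(R),fl(F)
a=l[0]*np.sign(l[0][1]);b=r[0]*np.sign(r[0][1]);yd=(a+b)/np.linalg.norm(a+b);xd=np.array([yd[1],-yd[0]])
xl,xr,yf=l[1]@xd,r[1]@xd,f[1]@yd
print("width",xr-xl,"yaw",np.degrees(np.arctan2(xd[1],xd[0])))
O=xd*(xl+xr)/2+yd*(yf-.09);print("stage O",O)
W=cloud("wrist")[1]
S=W[60:240,270:390].reshape(-1,3);S=S[(S[:,2]>.02)];q=(S[:,:2]-O)
print("deck z",np.nanmedian(S[(S[:,2]<.038),2]))
print("x,y range z>.02",np.nanpercentile(q@xd,[1,50,99]),np.nanpercentile(q@yd,[1,99]))
k=W[25:65,385:430].reshape(-1,3);k=k[k[:,2]>.07];print("knob",k.mean(0),"pred",O+xd*.1055+yd*.1333)
E
python3 fit.py
```

```text
-82.25444 0.46284664 -0.10462611 res 0.00018392702405688218
-80.897675 0.5956031 -0.101855904 res 0.00018081987057276875
7.8700995 0.49585384 -0.022168813 res 8.773683896249403e-05
width 0.13173002 yaw 8.423937
stage O [ 0.5299447  -0.10810175]
deck z 0.03047083040283949
x,y range z>.02 [-0.06421852  0.0018099   0.07351105] [-0.09872265  0.09728468]
knob [0.59863469 0.04186964 0.08300686] pred [0.6147785  0.03921548]
```

>>> servo_tool --claw '[1, 1, 1, 1, 1]' --pt "0.851 -0.066 0.1" --pt "0.851 -0.066 0.1" --pt "0.851 -0.066 0.1" --pt "0.851 -0.066 0.1" --pt "0.851 -0.066 0.1" --twist '[0, 0, 0, 0, 0]'

```text
clock: 2.15
eef_pos: [0.467, 0.0939, 0.2729]
ee_rot: [-179.9, -0.0, 98.7]
wrist_force: [-0.4, 0.4, 0.4]
grip_width: 0.0879
grip_force: 0.0
```

>>> servo_tool --claw '[0.5, 0.5, 0.5, 0.5, 0.5, 0.5]' --pt "0.851 -0.066 0.1" --pt "0.851 -0.066 0.1" --pt "0.851 -0.066 0.1" --pt "0.851 -0.066 0.1" --pt "0.851 -0.066 0.1" --pt "0.851 -0.066 0.1" --twist '[0, 0, 0, 0, 0, 0]'

```text
clock: 2.75
eef_pos: [0.4202, 0.3001, 0.2481]
ee_rot: [-179.9, 0.0, 98.7]
wrist_force: [0.6, -0.0, 0.2]
grip_width: 0.0443
grip_force: 0.0
```

```bash
sed -i 's/w1.png/w2.png/' w1.py; python3 w1.py
```

```text
wrist 2.75
[0.4201642  0.30011052 0.24812496] [-1.79942597e+02  3.97089584e-02  9.87362159e+01]
[[293.36742445   0.         315.79882284]
 [  0.         293.36742445 198.27527257]
 [  0.           0.           1.        ]]
```

View pics/w2.png

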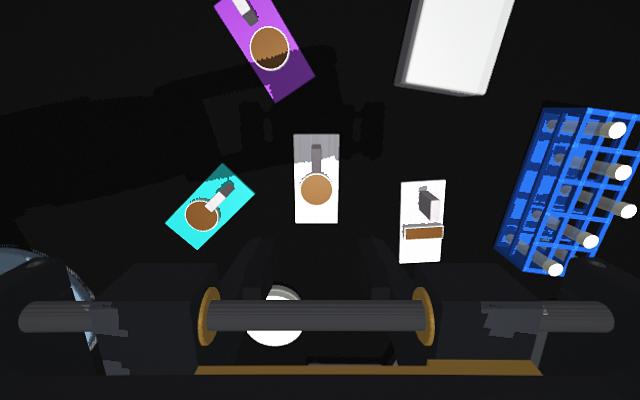

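The wrist view shows the target carrier at (316,180), its plate spanning columns 293–339 and rows 134–223, with the round dish at (316,189) and the tab at (316,157).

```bash
cat > fit2.py <<'E'
from h import *
z=np.load("pics/wrist.npz");g=cv2.cvtColor(z['p'],cv2.COLOR_BGR2GRAY).astype(float)
def cr(line):
    i=np.argmax(line>75); return i-1+(75-line[i-1])/(line[i]-line[i-1])
L=[(280+cr(g[v,280:315]),v) for v in range(140,218)]
R=[(355-cr(g[v,355:320:-1]),v) for v in range(140,218)]
T=[(u,122+cr(g[122:150,u])) for u in range(298,334)]
B=[(u,236-cr(g[236:205:-1,u])) for u in range(300,334)]
def fl(uv):
    P=onplane("wrist",uv,.006)[:,:2];vx,vy,x,y=cv2.fitLine(P.astype(np.float32),cv2.DIST_HUBER,0,1e-4,1e-4).ravel()
    print(np.degrees(np.arctan2(vy,vx)),x,y);return np.array([vx,vy]),np.array([x,y])
l,r,t,b=map(fl,(L,R,T,B));a=l[0]*np.sign(l[0][1])+r[0]*np.sign(r[0][1]);yd=a/np.linalg.norm(a);xd=np.array([yd[1],-yd[0]])
print("w",(r[1]-l[1])@xd,"len",(t[1]-b[1])@yd,"yaw",np.degrees(np.arctan2(xd[1],xd[0])))
C=xd*((l[1]+r[1])@xd)/2+yd*((t[1]+b[1])@yd)/2;print("C",C,"grip",C+.036*yd)
W=cloud("wrist")[1];S=W[130:185,300:335].reshape(-1,3);S=S[S[:,2]>.045];q=S[:,:2]-C;print("tab top",np.c_[q@xd,q@yd].min(0),np.c_[q@xd,q@yd].max(0),S[:,2].max())
E
python3 fit2.py
```

```text
-81.42889 0.3933651 0.27026653
-80.78023 0.45185733 0.29100433
8.891896 0.41067258 0.34312722
8.792237 0.4321645 0.21913318
w 0.060995433 len 0.125826 yaw 8.895438
C [0.4225071  0.28130057] grip [0.41694036 0.31686756]
tab top [-0.00598085  0.02262462] [0.00479175 0.04976653] 0.05353611267535492
```

>>> servo_tool --claw '[0.5, 0.5, 0.5, 0.5, 0.5, 0.5, 0.5, 0.5, 0.5]' --pt "0.068 -0.003 0" --pt "0.068 -0.003 0.2" --pt "0.068 -0.003 0.4" --pt "0.068 -0.003 0.6" --pt "0.068 -0.003 0.75" --pt "0.068 -0.003 0.85" --pt "0.068 -0.003 0.9" --pt "0.068 -0.003 0.93" --pt "0.068 -0.003 0.93" --twist '[-0.0015, -0.0015, -0.0015, -0.0015, -0.0015, -0.0015, -0.0015, -0.0015, -0.0015]'

```text
clock: 3.7
eef_pos: [0.4177, 0.3162, 0.0164]
ee_rot: [180.0, 0.0, 98.8]
wrist_force: [0.0, 0.0, 0.4]
grip_width: 0.044
grip_force: 0.0
```

>>> servo_tool --claw '[0.1, 0.1, 0.1, 0, 0, 0, 0, 0, 0, 0]' --pt "0 0 0" --pt "0 0 0" --pt "0 0 0" --pt "0 0 0" --pt "0 0 0" --pt "0 0 0" --pt "0 0 0" --pt "0 0 0" --pt "0 0 0" --pt "0 0 0" --twist '[0, 0, 0, 0, 0, 0, 0, 0, 0, 0]' --force 45

```text
clock: 4.7
eef_pos: [0.4172, 0.3175, 0.0168]
ee_rot: [180.0, -0.0, 98.9]
wrist_force: [-0.6, -0.5, 6.2]
grip_width: 0.0114
grip_force: 45.0
```

>>> servo_tool --claw '[0, 0, 0, 0, 0, 0, 0]' --pt "0 0 -0.01" --pt "0 0 -0.04" --pt "0 0 -0.12" --pt "0 0 -0.24" --pt "0 0 -0.34" --pt "0 0 -0.4" --pt "0 0 -0.4" --twist '[0, 0, 0, 0, 0, 0, 0]'

```text
clock: 5.4
eef_pos: [0.4183, 0.3179, 0.1188]
ee_rot: [179.7, -0.1, 98.9]
wrist_force: [0.2, 1.0, -2.0]
grip_width: 0.0117
grip_force: 45.0
```

```bash
python3 - <<'E'
from h import *
s=readout.get_state();print(s["eef_pos"],s["ee_rot"],s["wrist_force"],s["wrist_torque"],s["grip_width"])
p,d,st=grab("wrist");cv2.imwrite("pics/w3.png",p[60:330,150:490])
P,W=cloud("wrist")
yd=np.array([-np.sin(np.radians(8.9)),np.cos(np.radians(8.9))])
S=W[60:290,220:420].reshape(-1,3);S=S[(S[:,2]>.07)&(S[:,2]<.115)]
q=S[:,:2]-st["eef_pos"][:2];k=(np.abs(q@yd+.03)<.09)&(np.abs(q@[yd[1],-yd[0]])<.028)&(np.abs(q@[yd[1],-yd[0]])>.02)
A=np.c_[q[k]@yd,q[k]@[yd[1],-yd[0]],np.ones(k.sum())];print(k.sum(),np.linalg.lstsq(A,S[k,2],rcond=None)[0])
E
```

```text
[0.41833203 0.31793805 0.11879447] [ 1.79738097e+02 -7.37119121e-02  9.89077772e+01] [ 0.16875121  1.02465187 -2.02779244] [ 0.02228921 -0.10286554 -0.01221443] 0.011736901569823798
wrist 5.4
1311 [-0.01598959  0.00366077  0.10843825]
```

View pics/w3.png

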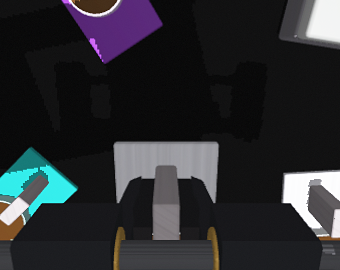

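The carrier is held level: the image shows the tab between the fingers, and the depth fit gives a plate tilt under 1°. Next is the transfer.

>>> servo_tool --claw '[0, 0, 0, 0, 0, 0, 0, 0, 0, 0]' --pt "-0.02 0.003 0" --pt "-0.07 0.009 0" --pt "-0.15 0.02 0" --pt "-0.24 0.032 0" --pt "-0.34 0.045 0" --pt "-0.44 0.058 0" --pt "-0.54 0.071 0" --pt "-0.63 0.083 0" --pt "-0.7 0.092 0" --pt "-0.73 0.096 0" --twist '[0, 0, 0, 0, 0, 0, 0, 0, 0, 0]'

```text
clock: 6.45
eef_pos: [0.4685, 0.1384, 0.1152]
ee_rot: [-179.9, 0.0, 98.8]
wrist_force: [0.1, -0.2, -1.4]
grip_width: 0.0116
grip_force: 45.0
```

>>> servo_tool --claw '[0, 0, 0, 0, 0, 0, 0, 0, 0, 0]' --pt "-0.02 0.003 0" --pt "-0.07 0.009 0" --pt "-0.15 0.02 0" --pt "-0.24 0.032 0" --pt "-0.34 0.045 0" --pt "-0.44 0.056 0" --pt "-0.54 0.068 0" --pt "-0.64 0.08 0" --pt "-0.7 0.088 0" --pt "-0.726 0.093 0" --twist '[0.001, 0.002, 0.003, 0.004, 0.005, 0.006, 0.007, 0.008, 0.0088, 0.0088]'

```text
clock: 7.45
eef_pos: [0.5201, -0.0362, 0.1161]
ee_rot: [-180.0, -0.0, 97.8]
wrist_force: [0.1, 1.0, -1.4]
grip_width: 0.0119
grip_force: 45.0
```

>>> servo_tool --claw '[0, 0, 0]' --pt "0 0 0" --pt "0 0 0" --pt "0 0 0" --twist '[0, 0, 0]'

```text
clock: 7.75
eef_pos: [0.5195, -0.0341, 0.1161]
ee_rot: [-180.0, -0.0, 97.9]
wrist_force: [0.7, 0.7, -1.2]
grip_width: 0.0117
grip_force: 45.0
```

```bash
python3 - <<'E'
from h import *
s=readout.get_state();print(s["eef_pos"],s["ee_rot"],s["wrist_force"])
for n in("wrist","scene","top"):grab(n)
p=np.load("pics/scene.npz")["p"];w=np.load("pics/wrist.npz")["p"];t=np.load("pics/top.npz")["p"]
a=cv2.resize(p[130:230,200:340],(560,400),interpolation=2)
b=w[60:300,180:440];b=cv2.resize(b,(240,222))
c=cv2.resize(t[150:225,320:420],(240,178),interpolation=2)
cv2.imwrite("pics/m1.png",np.hstack([a,np.vstack([b,c])]))
E
```

```text
[ 0.51948977 -0.03411776  0.11606657] [-1.79975971e+02 -2.57519354e-02  9.79095428e+01] [ 0.66303155  0.68909667 -1.23317077]
wrist 7.75
scene 7.8
top 7.85
```

View pics/m1.png

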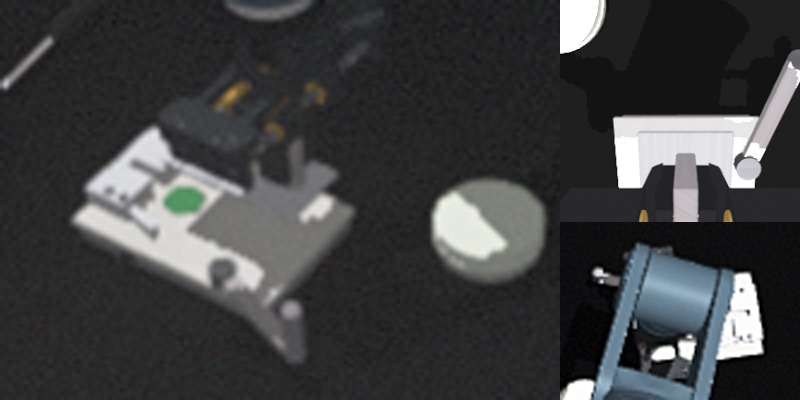

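>>> servo_tool --claw '[0, 0, 0, 0, 0, 0, 0]' --pt "0 0 0.03" --pt "0 0 0.09" --pt "0 0 0.17" --pt "0 0 0.23" --pt "0 0 0.26" --pt "0 0 0.272" --pt "0 0 0.272" --twist '[0, 0, 0, 0, 0, 0, 0]'

```text
clock: 8.6
eef_pos: [0.5198, -0.035, 0.048]
ee_rot: [-180.0, -0.0, 97.8]
wrist_force: [-0.1, -0.2, -1.9]
grip_width: 0.0117
grip_force: 45.0
```

```bash
cat > w3.py <<'E'
from h import *
import sys
p,d,st=grab("wrist");print(st["eef_pos"],st["ee_rot"],st["wrist_force"])
cv2.imwrite(sys.argv[1],cv2.resize(p[130:310,200:440],None,fx=3,fy=3,interpolation=2))
E
python3 w3.py pics/w4.png
```

```text
wrist 8.6
[ 0.51980394 -0.03504103  0.04803837] [-1.79979585e+02 -9.93970864e-03  9.78491274e+01] [-0.06527262 -0.20774215 -1.94799093]
```

View pics/w4.png

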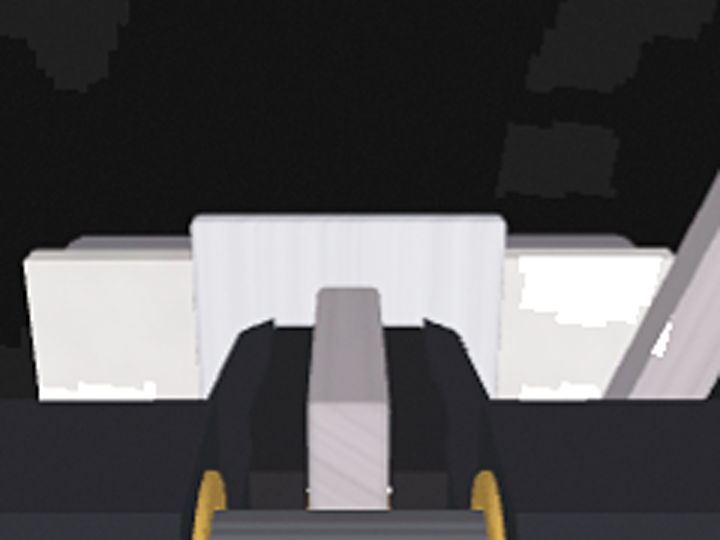

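View: the plate tail's centre is at column 316.2 and the deck front's centre at 316.3, so the carrier is centred. The deck edge is turned about 0.25° relative to it. Next I'll lower to contact.

>>> servo_tool --claw '[0, 0, 0, 0]' --pt "0 0 0.003" --pt "0 0 0.006" --pt "0 0 0.008" --pt "0 0 0.008" --twist '[-0.002, -0.002, -0.002, -0.002]'

```text
clock: 9.05
eef_pos: [0.5202, -0.0352, 0.0468]
ee_rot: [180.0, 0.0, 98.1]
wrist_force: [-0.7, -0.9, 2.8]
grip_width: 0.0116
grip_force: 45.0
```

>>> servo_tool --claw '[0, 0, 0, 0, 0, 0, 0, 0]' --pt "-0.015 0 0" --pt "-0.03 0 0" --pt "-0.05 0 0" --pt "-0.07 0 0" --pt "-0.09 0 0" --pt "-0.11 0 0" --pt "-0.12 0 0" --pt "-0.12 0 0" --twist '[0, 0, 0, 0, 0, 0, 0, 0]'

```text
clock: 9.85
eef_pos: [0.5248, -0.0654, 0.0468]
ee_rot: [179.9, 0.0, 98.1]
wrist_force: [-0.1, 1.4, 5.3]
grip_width: 0.0113
grip_force: 45.0
```

>>> servo_tool --claw '[0, 0, 0, 0, 0]' --pt "-0.015 0 0" --pt "-0.03 0 0" --pt "-0.045 0 0" --pt "-0.06 0 0" --pt "-0.06 0 0" --twist '[0, 0, 0, 0, 0]'

```text
clock: 10.35
eef_pos: [0.5269, -0.0803, 0.0468]
ee_rot: [179.9, 0.0, 98.1]
wrist_force: [-0.4, 1.9, 5.6]
grip_width: 0.0116
grip_force: 45.0
```

>>> servo_tool --claw '[0, 0, 0, 0, 0]' --pt "-0.012 0 0" --pt "-0.024 0 0" --pt "-0.04 0 0" --pt "-0.056 0 0" --pt "-0.06 0 0" --twist '[0, 0, 0, 0, 0]'

```text
clock: 10.85
eef_pos: [0.5289, -0.0948, 0.0468]
ee_rot: [179.9, -0.0, 98.1]
wrist_force: [-0.6, 4.6, 6.7]
grip_width: 0.0114
grip_force: 45.0
```

>>> servo_tool --claw '[0, 0, 0, 0]' --pt "-0.004 0 0" --pt "-0.008 0 0" --pt "-0.01 0 0" --pt "-0.01 0 0" --twist '[0, 0, 0, 0]'

```text
clock: 11.25
eef_pos: [0.5292, -0.097, 0.0468]
ee_rot: [179.9, -0.0, 98.1]
wrist_force: [-0.6, 4.0, 5.7]
grip_width: 0.0117
grip_force: 45.0
```

>>> servo_tool --claw '[0, 0, 0, 0]' --pt "-0.004 0 0" --pt "-0.006 0 0" --pt "-0.008 0 0" --pt "-0.008 0 0" --twist '[0, 0, 0, 0]'

```text
clock: 11.65
eef_pos: [0.5293, -0.0977, 0.0468]
ee_rot: [180.0, -0.1, 98.1]
wrist_force: [-0.6, 9.7, 8.1]
grip_width: 0.0117
grip_force: 45.0
```

```bash
python3 -c "
from h import *
s=readout.get_state();print(s['eef_pos'],s['ee_rot'],s['wrist_force'],s['wrist_torque'])"
```

```text
[ 0.52925527 -0.09768679  0.04680953] [ 1.79952577e+02 -1.27466743e-01  9.80710514e+01] [-0.60032014  9.66410978  8.05272857] [1.35690863 0.09583151 0.04932068]
```

>>> servo_tool --claw '[0, 0, 0]' --pt "-0.004 0 0" --pt "-0.006 0 0" --pt "-0.006 0 0" --twist '[0, 0, 0]'

```text
clock: 11.95
eef_pos: [0.5292, -0.0977, 0.0468]
ee_rot: [180.0, -0.3, 98.1]
wrist_force: [-0.8, 15.9, 12.0]
grip_width: 0.0114
grip_force: 45.0
```

>>> servo_tool --claw '[0, 0, 0, 0]' --pt "0 0 -0.002" --pt "0 0 -0.002" --pt "0 0 -0.002" --pt "0 0 -0.002" --twist '[0, 0, 0, 0]' --force 12

```text
clock: 12.35
eef_pos: [0.529, -0.0979, 0.0468]
ee_rot: [180.0, -0.2, 98.1]
wrist_force: [0.5, 13.3, 7.9]
grip_width: 0.012
grip_force: 12.0
```

>>> servo_tool --claw '[0.18, 0.3, 0.35, 0.35, 0.35]' --pt "0 0 -0.002" --pt "0 0 -0.002" --pt "0 0 -0.002" --pt "0 0 -0.002" --pt "0 0 -0.002" --twist '[0, 0, 0, 0, 0]'

```text
clock: 12.85
eef_pos: [0.5291, -0.1008, 0.0471]
ee_rot: [-180.0, 0.0, 98.1]
wrist_force: [0.2, 0.0, 0.7]
grip_width: 0.0308
grip_force: 0.0
```

>>> servo_tool --claw '[0.35, 0.35, 0.35, 0.35, 0.35, 0.35]' --pt "0 0 -0.05" --pt "0 0 -0.2" --pt "0 0 -0.4" --pt "0.25 0 -0.6" --pt "0.4 0 -0.6" --pt "0.4 0 -0.6" --twist '[0, 0, 0, 0, 0, 0]'

```text
clock: 13.45
eef_pos: [0.5156, 0.0013, 0.2007]
ee_rot: [179.7, 0.0, 98.2]
wrist_force: [-0.3, -0.1, -1.0]
grip_width: 0.0306
grip_force: 0.0
```

```bash
python3 - <<'E'
from h import *
p,d,st=grab("wrist");print(st["eef_pos"],st["ee_rot"],st["wrist_force"])
cv2.imwrite("pics/w5.png",cv2.resize(p[60:300,200:460],None,fx=2.5,fy=2.5,interpolation=2))
E
```

```text
wrist 13.45
[0.51557917 0.00132838 0.200726  ] [1.79731918e+02 4.09057355e-02 9.82146823e+01] [-0.2748767  -0.06449569 -1.00732553]
```

View pics/w5.png

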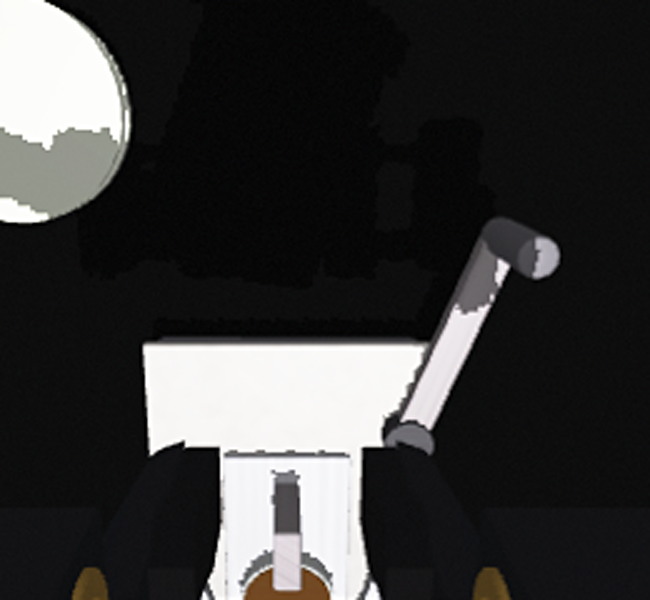

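View: the carrier is on the deck with its tail edge level at rows 455–456, parallel to the deck front edge at row 343. The knob top is at (541,257) in the crop.

```bash
python3 - <<'E'
from h import *
c=lambda *a:[(200+u/2.5,60+v/2.5) for u,v in a]
f=onplane("wrist",c((147,343),(420,343)),.03);t=onplane("wrist",c((226,455.5),(349,454.5)),.036);k=onplane("wrist",c((541,257)),.085)[0]
print(f,t,k)
a=np.radians(8.1);yd=np.array([-np.sin(a),np.cos(a)]);xd=np.array([yd[1],-yd[0]])
print("front-tail mm (want 53)",((f[:,:2].mean(0)-t[:,:2].mean(0))@yd)*1e3,"yaw f,t",*[np.degrees(np.arctan2(*(q[1]-q[0])[[1,0]])) for q in(f,t)])
P,W=cloud("wrist");S=W[140:185,390:440].reshape(-1,3);S=S[S[:,2]>.078];print("knob depth",S.mean(0))
O=np.array([.5298,-.1083]);print("home via TCP: O est",np.array([.5292,-.0977])-.0105*yd)
for q in(k[:2],S.mean(0)[:2]):
    r=q-O-xd*.055-yd*.047;print("r",np.linalg.norm(r),"ang from stage y to -x",np.degrees(np.arctan2(-(r@xd),r@yd)))
print("tail ctr stage x",(t[:,:2].mean(0)-O)@xd)
piv=O+xd*.055+yd*.047
r=S.mean(0)[:2]-piv;th0=np.arctan2(r[1],r[0]);th1=a+np.pi;  th1=th1
print("piv",piv,"world ang",np.degrees(th0),"closed",np.degrees(a+np.pi/2-.53+2.1))
E
```

```text
[[ 0.45490689 -0.02803731  0.03      ]
 [ 0.57719111 -0.01051623  0.03      ]] [[ 0.49694332 -0.07563071  0.036     ]
 [ 0.55366435 -0.06703033  0.036     ]] [0.6011803  0.04303909 0.085     ]
front-tail mm (want 53) 52.83845848367676 yaw f,t 8.153933902760448 8.62185752967017
knob depth [0.59825161 0.04305778 0.08459547]
home via TCP: O est [ 0.53067946 -0.10809525]
r 0.09987492873778916 ang from stage y to -x -21.739287007455488
r 0.09924342655409717 ang from stage y to -x -20.093385888873172
tail ctr stage x 0.0007577375423687187
piv [ 0.57762894 -0.05401932] world ang 78.00661411112684 closed 188.05437383553928
```

Home is confirmed: front edge to tail measures 52.8 mm against 53 expected. Next is the latch.

>>> servo_tool --claw '[0.6, 0.6, 0.6, 0.6, 0.6]' --pt "0.129 0.36 0" --pt "0.129 0.36 0" --pt "0.129 0.36 0" --pt "0.129 0.36 0" --pt "0.129 0.36 0" --twist '[0, 0, 0, 0, 0]'

```text
clock: 14.0
eef_pos: [0.5988, 0.0421, 0.1965]
ee_rot: [-179.9, -0.0, 98.0]
wrist_force: [0.4, 0.4, 0.3]
grip_width: 0.053
grip_force: 0.0
```

```bash
python3 -c "
from h import *
s=readout.get_state();print(s['eef_pos'],s['ee_rot'])
p,d,st=grab('wrist');P,W=cloud('wrist');S=W.reshape(-1,3);k=(np.hypot(S[:,0]-.599,S[:,1]-.043)<.02)&(S[:,2]>.078);print(k.sum(),S[k].mean(0),S[k].min(0),S[k].max(0))"
```

```text
[0.59876853 0.04214933 0.19646265] [-1.79892163e+02 -4.57840881e-04  9.80483859e+01]
wrist 14.0
1138 [0.59723846 0.05654525 0.24412156] [0.58462613 0.03551377 0.07831565] [0.6081641  0.06291101 0.29008264]
```

>>> servo_tool --claw '[0.6, 0.6, 0.6, 0.6, 0.6, 0.6]' --pt "0.004 0 0.15" --pt "0.004 0 0.32" --pt "0.004 0 0.46" --pt "0.004 0 0.55" --pt "0.004 0 0.58" --pt "0.004 0 0.58" --twist '[0, 0, 0, 0, 0, 0]'

```text
clock: 14.65
eef_pos: [0.5986, 0.0436, 0.0518]
ee_rot: [-179.9, -0.0, 98.0]
wrist_force: [-0.0, 0.2, -0.4]
grip_width: 0.0528
grip_force: 0.0
```

>>> servo_tool --claw '[0.1, 0.1, 0.1, 0.1, 0.1, 0.1, 0.1, 0.1]' --pt "0 0 0" --pt "0 0 0" --pt "0 0 0" --pt "0 0 0" --pt "0 0 0" --pt "0 0 0" --pt "0 0 0" --pt "0 0 0" --twist '[0, 0, 0, 0, 0, 0, 0, 0]' --force 8

```text
clock: 15.45
eef_pos: [0.5999, 0.0442, 0.0527]
ee_rot: [180.0, 0.0, 98.1]
wrist_force: [0.2, -0.2, 4.2]
grip_width: 0.0157
grip_force: 8.0
```

>>> servo_tool --claw '[0.1, 0.1, 0.1, 0.1, 0.1, 0.1, 0.1, 0.1, 0.1, 0.1]' --pt "0.013 -0.042 0" --pt "0.022 -0.09 0" --pt "0.025 -0.139 0" --pt "0.022 -0.188 0" --pt "0.013 -0.236 0" --pt "-0.002 -0.282 0" --pt "-0.022 -0.327 0" --pt "-0.048 -0.368 0" --pt "-0.078 -0.407 0" --pt "-0.113 -0.441 0" --twist '[0, 0, 0, 0, 0, 0, 0, 0, 0, 0]'

```text
clock: 16.45
eef_pos: [0.4935, -0.0001, 0.0522]
ee_rot: [-180.0, -0.0, 98.1]
wrist_force: [1.6, 1.8, 0.8]
grip_width: 0.0159
grip_force: 8.0
```

>>> servo_tool --claw '[0.1, 0.1, 0.1, 0.1, 0.1, 0.1, 0.1, 0.1]' --pt "-0.039 -0.03 0" --pt "-0.081 -0.055 0" --pt "-0.126 -0.074 0" --pt "-0.172 -0.088 0" --pt "-0.221 -0.096 0" --pt "-0.248 -0.098 0" --pt "-0.262 -0.098 0" --pt "-0.262 -0.098 0" --twist '[0, 0, 0, 0, 0, 0, 0, 0]'

```text
clock: 17.25
eef_pos: [0.4792, -0.0676, 0.0521]
ee_rot: [-180.0, -0.1, 98.0]
wrist_force: [0.8, 2.6, 2.4]
grip_width: 0.016
grip_force: 8.0
```

>>> servo_tool --claw '[0.1, 0.1, 0.1, 0.1]' --pt "-0.006 0 0" --pt "-0.012 0 0" --pt "-0.014 0 0" --pt "-0.014 0 0" --twist '[0, 0, 0, 0]'

```text
clock: 17.65
eef_pos: [0.4794, -0.0689, 0.0519]
ee_rot: [-180.0, -0.2, 98.1]
wrist_force: [1.2, 11.0, 3.4]
grip_width: 0.0157
grip_force: 8.0
```

>>> servo_tool --claw '[0.3, 0.5, 0.5, 0.5]' --pt "0 0 0" --pt "0 0 0" --pt "0 0 0" --pt "0 0 0" --twist '[0, 0, 0, 0]'

```text
clock: 18.05
eef_pos: [0.4796, -0.0714, 0.0521]
ee_rot: [-180.0, 0.0, 98.1]
wrist_force: [0.7, -0.1, 0.2]
grip_width: 0.0435
grip_force: 0.0
```

>>> servo_tool --claw '[0.5, 0.5, 0.5, 0.5, 0.5, 0.5, 0.5]' --pt "0 0 -0.15" --pt "0 0 -0.4" --pt "0.2 0.12 -0.6" --pt "0.4 0.12 -0.8" --pt "0.4 0.12 -0.8" --pt "0.4 0.12 -0.8" --pt "0.4 0.12 -0.8" --twist '[0, 0, 0, 0, 0, 0, 0]'

```text
clock: 18.75
eef_pos: [0.4959, 0.0326, 0.2532]
ee_rot: [179.9, 0.1, 98.2]
wrist_force: [-0.2, -0.2, 0.1]
grip_width: 0.0441
grip_force: 0.0
```

```bash
python3 - <<'E'
from h import *
p,d,st=grab("wrist");q,_,_=grab("scene");print(st["eef_pos"],st["wrist_force"])
a=cv2.resize(p[80:280,210:410],(480,480),interpolation=2);b=cv2.resize(q[140:230,205:305],(320,288),interpolation=2)
b=np.vstack([b,cv2.resize(q,(320,192))]);cv2.imwrite("pics/fin.png",np.hstack([a,b]))
P,W=cloud("wrist");S=W.reshape(-1,3);k=(np.hypot(S[:,0]-.479,S[:,1]+.068)<.03)&(S[:,2]>.078)&(S[:,2]<.095);m=S[k].mean(0);print("knob",m,"ang",np.degrees(np.arctan2(m[1]+.054,m[0]-.578))%360)
E
```

```text
wrist 18.75
scene 18.8
[0.49589501 0.03256848 0.2531731 ] [-0.17303343 -0.17225894  0.06911117]
knob [ 0.47858876 -0.06711874  0.08426159] ang 187.51756105581012
```

View pics/fin.png

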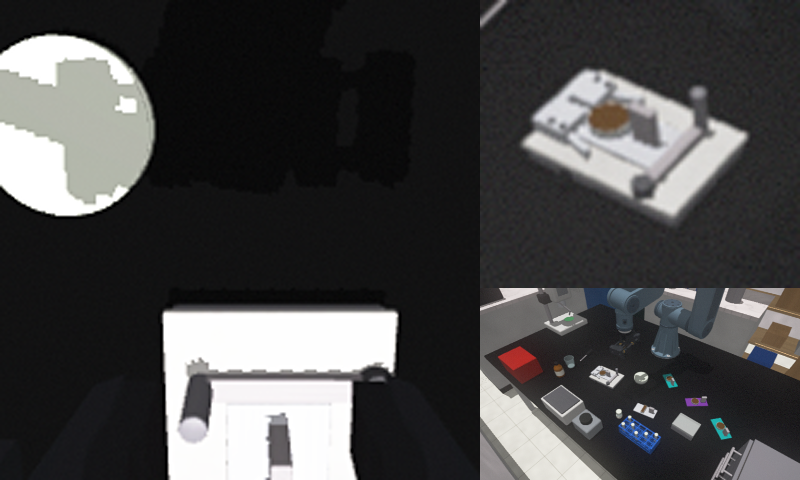

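The final view shows the carrier under the overhang, the latch arm parallel to the deck edge behind the tail with its knob at (193,430), the dish level, and everything else in place.

```bash
python3 -c "
from workcell import manip
print(manip.sign_off())"
```

```text
the job is handed in; nothing more can be done
None
```

I loaded the round-dish carrier fully home against the end stop, closed the latch behind it to its end stop, and handed the job in at about 19 s; I saw nothing else on the bench moved, but no verdict came back.

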